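# Slide a specimen carrier under the stage clip

## Task

Load the specimen: with a fingertip, press down hard on the orange pad of its carrier and, keeping it pressed down, slide it along its bay so that its nose passes under the leaf-spring clip, until it is fully home against the end stop; then lift off. Do not pick the carrier up or touch the clips, and leave the grey-pad reference carrier, the objective, the oil bottle and the screwdriver where they are.

Things in the scene. Friction and masses are not known exactly. Their poses are not given: they have to be found in the camera images.
- stage: Black motorised scanning stage, 250 x 200 mm, fixed, with an aluminium two-bay insert. Origin on the bench under its centre; x runs along the bays from load end to end stops, y left, z up. Bays: 28 mm wide pockets centred at y = +27 and -27 mm, from a rear wall at x = -68 mm to the end stop at x = +60 mm. Motor boxes at far and right sides
- bed: The flat aluminium insert plate, 160 x 110 mm, fixed in the stage, that is the floor of both bays. Origin: centre of its top face (stage z = 40 mm), axes as the stage. It is slippery (friction about 0.15)
- home_left (a point): Point on the bed of the left bay (stage y = +27 mm) where the carrier's origin lies when its nose touches the end stop (stage x = 22 mm). Guide rails and rear wall stand 6 mm above the bed, the end stop 6.5 mm, the clip's block and foot beyond it (stage x 64 to 80 mm) 13 mm. All move with the stage
- home_right (a point): The same point in the right bay (stage y = -27 mm)
- carrier: Specimen carrier to load: dark blue metal plate of microscope-slide format, 76 mm long, 26 mm wide, 6 mm thick, rounded ends, small round window, orange finger pad near its tail, about 45 g, loose in one of the two bays. Origin: centre of its underside; x points to its nose, which faces the end stop. It starts 36 to 46 mm short of home
- pad (a point): Centre of the top of the carrier's round orange rubber finger pad: 24 mm across its foot, flat top 16 mm across with ribs, 2.5 mm proud of the plate, so 8.5 mm above the bed, 22 mm behind the carrier's origin. A fingertip drags the carrier by friction (about 1): passing the clip takes a steady press of 10 N or more, 15 N is ample; with less it skids. At the end stop it just skids on
- reference: The reference carrier, exactly like the other but with a grey pad, parked in the other bay, also short of its clip. Leave it alone
- clip_left_lip (a point): Free edge of the upturned lip of the left bay's clip, a bright spring-steel leaf 14 mm wide, screwed down beyond the end stop and reaching back over the bay. At rest this edge is at stage x = 31 mm, 9 mm above the bed; the lip slopes at 30 degrees down to the knee at x = 40 mm, 3 mm above the bed. A carrier wedging under it lifts the knee to 6 mm; the leaf then presses on it with 7 N
- clip_right_lip (a point): The same point on the right bay's clip (bay at stage y = -27 mm)
- clip_left (a joint): Lift angle of the left clip: 0 at rest on its stop, about 0.11 rad when it rides on top of a carrier
- clip_right (a joint): Lift angle of the right clip, likewise
- objective: Steel microscope objective standing on the bench to the left of the stage, 27 mm across, 46 mm high; origin centre of its underside
- oil_bottle: Small amber immersion-oil bottle with a black cap, 32 mm across, 70 mm high, to the left of the stage; origin centre of its underside
- screwdriver: Screwdriver, 150 mm long, lying on the bench to the right of the stage; origin under its middle
- joystick: White joystick console of the stage, 160 x 100 mm, 22 mm high with a black joystick up to 74 mm, fixed on the bench at the robot's right; origin centre of its underside
Mind the look-alikes: they are no part of the job. What is shaped like the carrier but white is not meant.

How it is judged:
By the outcome, as a careful person would: the job done as asked, in the order asked, and still so for the second after the job is handed in, with the robot touching nothing.
It also fails if it takes over 38 s, if anything falls off the work surface, if the arm or the gripper's body presses on something with over 40 N, if the wrist force passes 120 N, or if a joint passes its speed limit or range.

## Robot

A 6-joint arm with a two-finger parallel gripper is mounted at the origin on the work surface. World frame = base frame: x ahead of the robot, y to its left, z up, the work surface at z = 0. Lengths are in mm, angles in rad, forces in N, time in s.
With the tool pointing down it reaches from about 325 to 1000 mm from the base axis. Payload 5.1 kg.
Tool frame: the origin (TCP) lies at the very end of the fingers, on their centre line; the grasp point (between the pads) lies 19 mm behind it; z points along the fingers, y is the direction in which the jaws open and shut (so a half turn about z gives the same grasp; the last joint's range is limited). The gripper opens to 85 mm and grips with 20 to 120 N. Pads are 22 mm wide; open, the fingers measure 114 mm over their backs; the gripper's body (76 mm by 85 mm) begins 54 mm behind the grasp point. The pads swing forward as they close: fully open they stand 13 mm farther back than shut.
Start: joints at [1.205, 0.124, 1.65, -0, 1.367, -0.083], TCP at [181.401, 624.162, 231.322] pointing down, gripper open.
Joint ranges: [-2.61, 2.61], [-1.02, 2.33], [0.03, 2.71], [-1.35, 4.49], [0.32, 2.68], [-2.91, 2.91]. Speed limits (rad/s): [2.57, 2.57, 3.14, 3.14, 3.14, 3.14].

## Interface

Orientations are given as a rotation vector (axis times angle).
In Python, from workcell import manip gives the robot as it stands.
- The arm moves only by the shell command python3 -m handwheel 'ROWS' [FORCE]. ROWS is a JSON object of lists of equal length, an entry for each row: "twist": the turn, a rotation vector about the world's x, y, z in degrees, a list of three; "linear": the shift along the world's x, y, z in cm, a list of three; "fingers": the closure, from 0 (fully open) to 1 (shut). In form: {"twist": [[rx, ry, rz], ...], "linear": [[x, y, z], ...], "fingers": [fingers, ...]}. A call has 1 to 20 rows; each row shifts and turns the commanded pose from where the row before left it; what a row does not reach is not made up. A row lasts 1/10 s, in which the tool goes at most 50 mm and 8.59 degrees, less where a joint would pass 70% of its speed; a pose out of reach is approached as far as the arm can. A call is refused whole if a number of a shift passes 5 or a number of a turn 8.59, either way. A call with a gripper value outside its range is refused whole. The fingers move at their own pace and stop on an object; FORCE is the grip in N (left out, the last holds). Time passes only in rows, so rows that do not move let the fingers close. It gives the time, the measured TCP pose, the force and the opening at its end, in the units of the state.
- manip.get_obs(): the state, without advancing time (a new reading comes with each control period).
- manip.read_camera(name): name is "side" or "top"; returns a dict with "pixels" (480x640x3 uint8, red, green, blue), "range_z" (480x640 float32, mm along the optical axis (not along the pixel's ray), 0 where there is no reading), "mtx" (3x3 intrinsics, pixels), "R" (3x3) and "t" (3): a world point X has camera coordinates R X + t. Camera axes: x right, y down, z forward; pixel columns grow to the right and rows downward; lengths in mm; the calibration is good to about 2 mm. A picture is of the moment at which its call begins.
- manip.sign_off(): hands the job in, once; it reports no verdict.
Trained networks look in a picture, given as the dict that the camera call returned (one of the last four; its "shot" number tells which), for a name from the list of things; names that differ only in an ending like _2 or _b are one class to them, and where a whole thing is asked for, a point or a joint stands for the part that bears it (a point fixed in the world has none). Each returns a list of dicts, best first, with "conf" (0 to 1); they miss things now and then, are a little off and sometimes report something else, mostly with a low value. They report only what shows in the picture. A call takes as long as a camera call. They do not tell look-alikes from the thing itself.
- manip.find_in(query, picture): "pixel" ([column, row] in pixels, amid what is visible of it).
- manip.silhouettes(query, picture): "mask" (480x640 bool, what is visible of it) and "pixel" ([column, row] in pixels, amid what is visible of it).
The state is a dict: "clock": time; "qpos": joint angles; "joint_vel": joint speeds; "joint_efforts": joint torques, N m; "position": TCP position; "tcp_rot": TCP orientation; "ft_force": force on the tool from outside, world axes, zero at the start; "torque": the same for the moment, N m; "gripper_width": finger opening in mm.
Only numpy, scipy, OpenCV 4.12 (cv2) and the standard library are available. Lean on these libraries where they do the work, as an engineer would, in place of code of your own. Each camera call takes 0.05 s, during which the arm holds its last target.

## Working session

There is one attempt and no reset: what is moved stays moved. The work goes in short steps, Python scripts to look and compute and a shell command to move; the robot and the scene stay as the last step left them, time stands still between calls to the robot, and variables do not carry over. Pictures are saved under pics/ and viewed, and the job is handed in when it is done.

```bash
mkdir -p pics
cat > h.py <<'E'
import numpy as np, cv2
from workcell import manip
def save(p,n): cv2.imwrite('pics/'+n,cv2.cvtColor(p,cv2.COLOR_RGB2BGR))
def world(pic,u,v,z=None):
    K,R,t=pic['mtx'],np.array(pic['R']),np.array(pic['t'])
    u0,v0=int(round(u)),int(round(v))
    d=np.linalg.inv(K)@np.array([u,v,1.])
    c=-R.T@t; w=R.T@d
    if z is not None: return c+w*(z-c[2])/w[2]
    r=np.median(pic['range_z'][max(0,v0-1):v0+2,max(0,u0-1):u0+2])
    return c+w*r
def proj(pic,X):
    c=np.array(pic['R'])@np.array(X,float)+np.array(pic['t']); p=np.array(pic['mtx'])@c; return p[:2]/p[2]
E
python3 - <<'E'
from h import *
o=manip.get_obs(); print(o)
for n in('side','top'):
    p=manip.read_camera(n); save(p['pixels'],n+'0.png')
    np.savez('pics/'+n+'0.npz',**p)
    for q in('carrier','pad','reference','home_left','clip_left_lip','clip_right_lip','stage','bed'):
        try: print(n,q,[(np.round(d['pixel'],1).tolist(),round(d['conf'],2),np.round(world(p,*d['pixel'])).tolist()) for d in manip.find_in(q,p)])
        except Exception as e: print(n,q,e)
E
```

```text
{'clock': 0.0, 'qpos': array([ 1.20541078e+00,  1.24493234e-01,  1.65170581e+00, -2.73979663e-05,
        1.36748463e+00, -8.25866937e-02]), 'joint_vel': array([-0.00058081,  0.00153546, -0.00199946,  0.00068012,  0.00073924,
       -0.00102314]), 'joint_efforts': array([ 5.34185183e-04, -4.23625946e+01, -3.65441322e+01, -8.25989900e-05,
        7.30749947e-03, -4.58829177e-06]), 'position': array([181.18279407, 623.59066258, 230.04189704]), 'tcp_rot': array([-0.44266996, -3.10980445,  0.00321142]), 'ft_force': array([ 0.50143631, -0.97116059, -0.20322051]), 'torque': array([ 0.02160732,  0.02654411, -0.00295945]), 'gripper_width': 85.47188234718143}
side carrier [([340.0, 241.0], 0.77, [601.0, -154.0, 47.0]), ([278.5, 211.0], 0.53, [819.0, -193.0, 4.0])]
side pad [([342.2, 240.9], 0.64, [597.0, -157.0, 47.0]), ([280.5, 210.0], 0.52, [816.0, -197.0, 6.0])]
side reference [([337.8, 259.8], 0.84, [570.0, -98.0, 48.0]), ([315.0, 239.0], 0.21, [653.0, -126.0, 44.0])]
side home_left [([325.2, 260.8], 0.94, [592.0, -80.0, 46.0])]
side clip_left_lip [([311.5, 251.1], 0.48, [635.0, -88.0, 45
[... 161 characters left out ...]
, -129.0, 45.0])]
side bed [([358.9, 259.2], 0.63, [537.0, -136.0, 39.0])]
top carrier [([359.0, 155.5], 0.88, [828.0, -204.0, 5.0]), ([343.6, 258.6], 0.65, [595.0, -160.0, 45.0]), ([305.1, 241.2], 0.52, [635.0, -79.0, 46.0])]
top pad [([342.6, 256.5], 0.66, [600.0, -158.0, 46.0]), ([359.9, 155.1], 0.64, [828.0, -206.0, 7.0])]
top reference [([320.7, 269.4], 0.71, [573.0, -111.0, 44.0])]
top home_left [([326.2, 248.3], 0.81, [618.0, -124.0, 45.0])]
top clip_left_lip [([306.8, 240.3], 0.48, [637.0, -82.0, 45.0])]
top clip_right_lip []
top stage [([326.0, 252.6], 0.78, [609.0, -123.0, 45.0])]
top bed [([330.2, 244.4], 0.91, [627.0, -133.0, 41.0]), ([324.0, 249.3], 0.48, [616.0, -119.0, 47.0])]
```

Run:
```python
from h import *
for n,(x,y) in {'top':(250,180),'side':(240,180)}.items():
    p=np.load(f'pics/{n}0.npz'); c=p['pixels'][y:y+140,x:x+180]
    save(cv2.resize(c,None,fx=4.4,fy=4.2,interpolation=cv2.INTER_CUBIC),n+'0c.png')
```

```text
(no output)
```

View pics/top0.png

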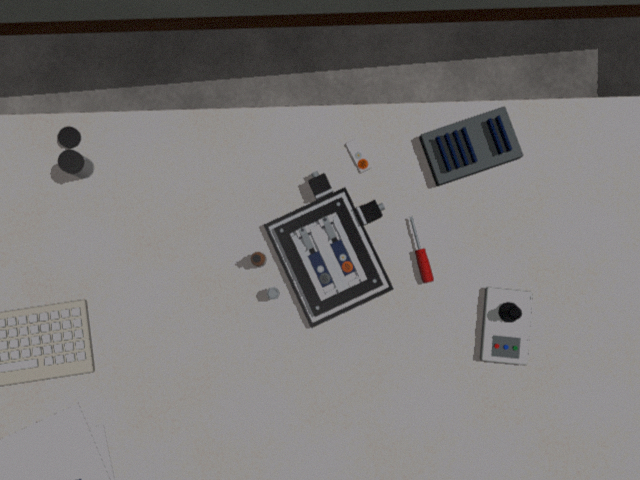

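View pics/side0.png

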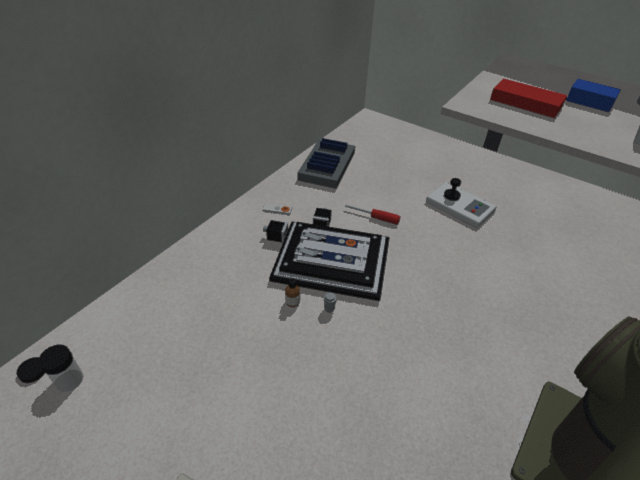

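```bash
sleep 1
```

```text
(no output)
```

View pics/top0c.png

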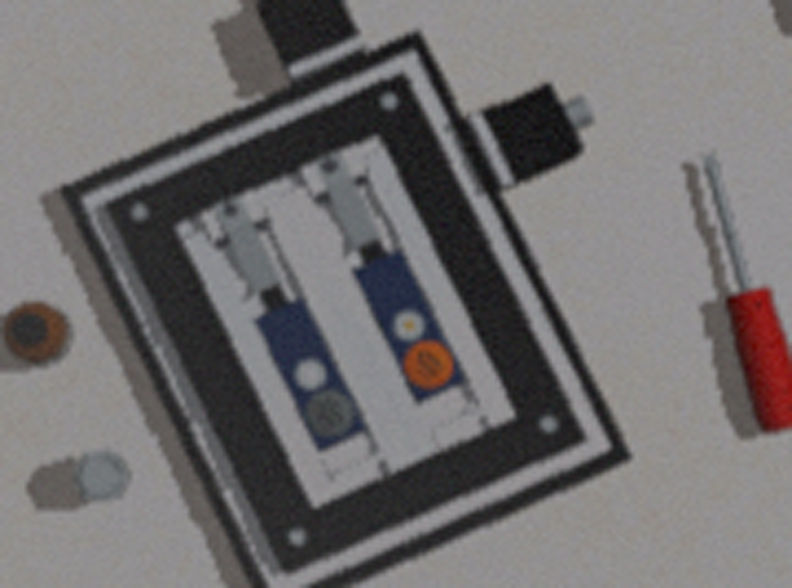

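View pics/side0c.png

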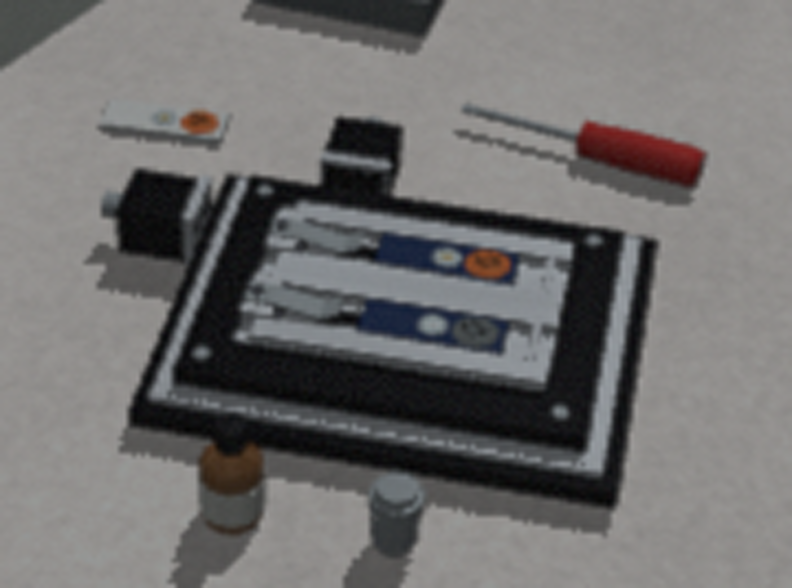

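Run:
```python
from h import *
for n in('top','side'):
    p=dict(np.load(f'pics/{n}0.npz'))
    hsv=cv2.cvtColor(p['pixels'],cv2.COLOR_RGB2HSV)
    m=((hsv[...,0]>5)&(hsv[...,0]<20)&(hsv[...,1]>150)&(hsv[...,2]>80)).astype(np.uint8)
    k,l,s,c=cv2.connectedComponentsWithStats(m)
    for i in range(1,k):
        if s[i,4]>15: print(n,'orange',c[i],s[i,4],world(p,*c[i]).round(1),world(p,*c[i],z=48.5).round(1))
    b=((hsv[...,0]>100)&(hsv[...,0]<130)&(hsv[...,1]>90)&(hsv[...,2]>40)).astype(np.uint8)
    k,l,s,c=cv2.connectedComponentsWithStats(b)
    for i in range(1,k):
        if s[i,4]>40:
            v,u=np.where(l==i); P=np.array([world(p,a,d,z=46)[:2] for a,d in zip(u,v)])
            r=cv2.minAreaRect(P.astype(np.float32)); print(n,'blue',c[i],s[i,4],r)
p=dict(np.load('pics/top0.npz'))
S=[world(p,250+(a+.5)/4.4-.5,180+(b+.5)/4.2-.5) for a,b in[(389,101),(140,211),(297,537),(549,424)]]
print(np.round(S,1)); S=[world(p,250+(a+.5)/4.4-.5,180+(b+.5)/4.2-.5,z=40)for a,b in[(389,101),(140,211),(297,537),(549,424)]]
S=np.array(S);print(np.round(S,1),S.mean(0))
for a,b in((2,1),(3,0)): d=S[b]-S[a];print(np.degrees(np.arctan2(d[1],d[0])),np.linalg.norm(d))
for a,b in((2,3),(1,0)): d=S[b]-S[a];print(np.degrees(np.arctan2(d[0],-d[1])),np.linalg.norm(d))
```

```text
top orange [362.3943662  163.43661972] 71 [ 809.1 -210.8    8.1] [ 800.5 -207.8   48.5]
top orange [346.95505618 266.35955056] 89 [ 578.2 -167.    47.4] [ 578.2 -166.9   48.5]
top blue [504.14444444 132.16666667] 90 ((860.7989501953125, -519.6543579101562), (78.0440444946289, 5.681107521057129), 17.2344913482666)
top blue [495.67619048 134.84761905] 105 ((855.1337890625, -501.0354309082031), (79.39405059814453, 6.968083381652832), 17.322011947631836)
top blue [469.71910112 144.14606742] 89 ((836.8045043945312, -443.1183776855469), (79.29105377197266, 6.1776628494262695), 17.74288558959961)
top blue [461.22429907 146.82242991] 107 ((831.2161254882812, -424.6408386230469), (79.2604751586914, 6.6669087409973145), 17.809144973754883)
top blue [452.59615385 149.92307692] 104 ((825.3216552734375, -405.2196960449219), (79.23699951171875, 6.931221008300781), 17.638931274414062)
top blue [443.92307692 152.68269231] 104 ((819.5128173828125, -386.0545349121094), (79.20663452148438, 6.926936149597168), 17.706863403320312)
top blue [338.98255814 249.6744186 ] 172 ((610.8967895507812, -152.4902801
[... 798 characters left out ...]
 17.341758728027344)
side blue [332.875      239.85227273] 88 ((612.132568359375, -150.54730224609375), (44.974632263183594, 21.526493072509766), 23.123319625854492)
side blue [329.91346154 256.00961538] 104 ((586.7337646484375, -102.74188232421875), (50.408653259277344, 22.064006805419922), 23.380996704101562)
[[ 715.5 -152.4   38.7]
 [ 661.8  -28.    39.4]
 [ 492.3 -100.4   39.4]
 [ 546.2 -225.4   38.4]]
[[ 715.3 -152.4   40. ]
 [ 661.7  -28.    40. ]
 [ 492.3 -100.4   40. ]
 [ 546.2 -225.2   40. ]] [ 603.88805308 -126.50731151   40.        ]
23.143795640428078 184.2526774723744
23.313799358282512 184.09832017158612
23.35776621074035 135.94853814164364
23.292970074516912 135.40180720940813
```

Candidates for the orange pad in the top image:
- (347,266): dark-blue plate, in the right bay. It fits stage y ≈ −27 and is about 39.6 mm short of home, so this is the one.
- (362,163): white slide on the bench, a look-alike.
- (323,277): grey pad, the reference carrier.

The crops confirm the choice. Stage yaw is 23.3° and the pad is at about (578, −166, 48.5).

```bash
python3 -m handwheel '{"twist":[[0,0,-4.2],[0,0,-4.2],[0,0,-4.2],[0,0,-4.2],[0,0,-4.2],[0,0,-4.2],[0,0,-4.2],[0,0,-4.2],[0,0,-4.2],[0,0,-4.2],[0,0,-4.2],[0,0,-4.2],[0,0,0],[0,0,0],[0,0,0],[0,0,0],[0,0,0],[0,0,0],[0,0,0],[0,0,0]],"linear":[[2,-4,0],[2,-4,0],[2,-4,0],[2,-4,0],[2,-4,0],[2,-4,0],[2,-4,0],[2,-4,0],[2,-4,0],[2,-4,0],[2,-4,0],[2,-4,0],[2,-4,0],[2,-4,0],[2,-4,0],[2,-4,0],[2,-4,0],[2,-4,0],[2,-4,0],[2,-3,0]],"fingers":[1,1,1,1,1,1,1,1,1,1,1,1,1,1,1,1,1,1,1,1]}' 60
python3 -m handwheel '{"twist":[[0,0,0],[0,0,0],[0,0,0],[0,0,0]],"linear":[[0,0,0],[0,0,0],[0,0,0],[0,0,0]],"fingers":[1,1,1,1]}'
```

```text
clock: 2.9
position: [581.9, -168.4, 231.4]
tcp_rot: [1.727, 2.624, -0.0]
ft_force: [1.2, 0.6, -0.3]
gripper_width: 0.3
clock: 3.3
position: [581.0, -164.7, 231.5]
tcp_rot: [1.723, 2.627, 0.0]
ft_force: [-0.2, 0.8, 0.7]
gripper_width: -0.1
```

```bash
python3 -m handwheel '{"twist":[[0,0,0],[0,0,0],[0,0,0],[0,0,0],[0,0,0],[0,0,0],[0,0,0]],"linear":[[-0.3,-0.1,-4],[0,0,-4],[0,0,-4],[0,0,-3],[0,0,-1],[0,0,0],[0,0,0]],"fingers":[1,1,1,1,1,1,1]}'
python3 - <<'E'
from h import *
P=[manip.get_obs()['position']]
for n in('top','side'):
    p=manip.read_camera(n); P.append(manip.get_obs()['position'])
    c=np.round(proj(p,P[0])).astype(int); print(n,c)
    im=p['pixels'].copy(); 
    x,y=347-60,255-45
    if n=='side': x,y=350-60,242-60
    save(cv2.resize(im[y:y+90,x:x+120],None,fx=6.5,fy=6.5,interpolation=cv2.INTER_CUBIC),n+'1.png')
print(np.round(P,1))
E
```

```text
clock: 4.0
position: [579.6, -166.9, 73.4]
tcp_rot: [1.722, 2.624, 0.001]
ft_force: [1.3, -0.1, 0.1]
gripper_width: -0.0
top [347 265]
side [352 233]
[[ 579.6 -166.9   73.4]
 [ 580.  -167.2   74. ]
 [ 580.2 -167.3   74.1]]
```

View pics/top1.png

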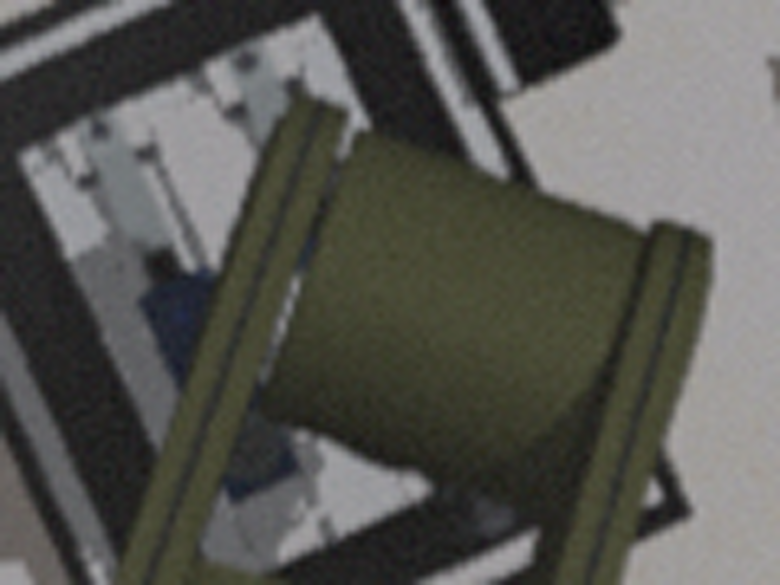

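View pics/side1.png

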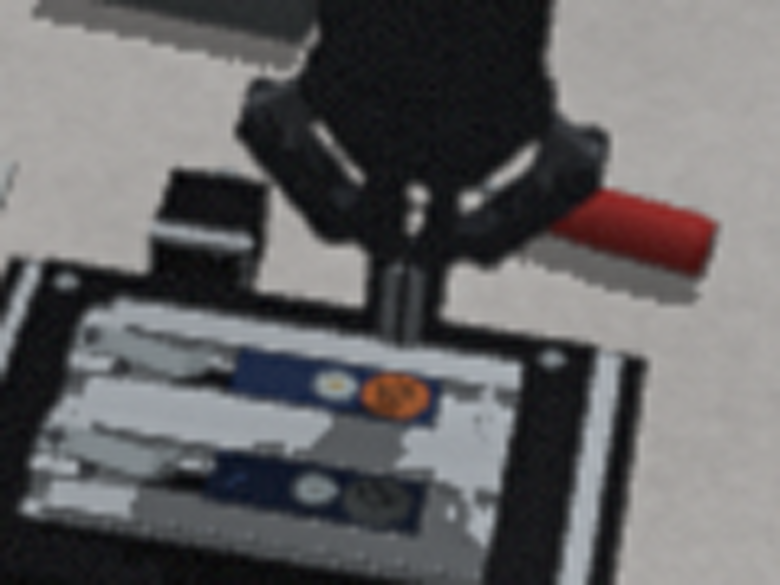

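The gripper is directly over the orange pad. In the side crop the tip is at (351.5,234) and the pad at (351,243), in full-image pixels. I'll go down and feel for contact.

```bash
python3 -m handwheel '{"twist":[[0,0,0],[0,0,0],[0,0,0],[0,0,0]],"linear":[[-0.1,0.1,-1],[0,0,-0.8],[0,0,0],[0,0,0]],"fingers":[1,1,1,1]}'
python3 -m handwheel '{"twist":[[0,0,0],[0,0,0],[0,0,0]],"linear":[[0,0,-0.2],[0,0,0],[0,0,0]],"fingers":[1,1,1]}'
python3 -m handwheel '{"twist":[[0,0,0],[0,0,0]],"linear":[[0,0,-0.2],[0,0,0]],"fingers":[1,1]}'
```

```text
clock: 4.5
position: [577.0, -165.7, 52.7]
tcp_rot: [-1.724, -2.625, 0.0]
ft_force: [0.8, -0.8, -0.8]
gripper_width: 0.2
clock: 4.8
position: [577.5, -165.9, 51.4]
tcp_rot: [1.725, 2.626, 0.0]
ft_force: [-0.1, -0.3, 0.5]
gripper_width: 0.0
clock: 5.0
position: [577.3, -165.8, 49.1]
tcp_rot: [-1.725, -2.625, 0.0]
ft_force: [-0.1, 0.7, -0.7]
gripper_width: -0.1
```

```bash
python3 -m handwheel '{"twist":[[0,0,0],[0,0,0]],"linear":[[0,0,-0.1],[0,0,0]],"fingers":[1,1]}'
python3 -m handwheel '{"twist":[[0,0,0],[0,0,0]],"linear":[[0,0,-0.1],[0,0,0]],"fingers":[1,1]}'
```

```text
clock: 5.2
position: [577.6, -165.9, 48.6]
tcp_rot: [1.725, 2.625, 0.0]
ft_force: [-0.6, -0.1, 1.2]
gripper_width: 0.1
clock: 5.4
position: [578.1, -166.1, 48.6]
tcp_rot: [1.724, 2.625, 0.0]
ft_force: [-1.1, 0.1, 5.5]
gripper_width: -0.2
```

```bash
python3 -m handwheel '{"twist":[[0,0,0],[0,0,0]],"linear":[[0,0,-0.1],[0,0,0]],"fingers":[1,1]}'
python3 -m handwheel '{"twist":[[0,0,0],[0,0,0],[0,0,0]],"linear":[[0,0,-0.12],[0,0,0],[0,0,0]],"fingers":[1,1,1]}'
```

```text
clock: 5.6
position: [578.6, -166.4, 48.5]
tcp_rot: [1.723, 2.624, 0.001]
ft_force: [-1.9, 0.4, 8.9]
gripper_width: 0.0
clock: 5.9
position: [579.0, -166.4, 48.5]
tcp_rot: [1.723, 2.623, 0.001]
ft_force: [-3.0, 0.7, 14.2]
gripper_width: 0.3
```

```bash
python3 -m handwheel '{"twist":[[0,0,0],[0,0,0],[0,0,0],[0,0,0],[0,0,0],[0,0,0],[0,0,0]],"linear":[[0,0,-0.06],[0.18,0.08,0],[0.18,0.08,0],[0.18,0.08,0],[0.18,0.08,0],[0.18,0.08,0],[0,0,0]],"fingers":[1,1,1,1,1,1,1]}'
```

```text
clock: 6.6
position: [587.8, -162.5, 48.5]
tcp_rot: [1.723, 2.624, -0.0]
ft_force: [-5.6, 1.7, 16.9]
gripper_width: 0.1
```

```bash
python3 -m handwheel '{"twist":[[0,0,0],[0,0,0],[0,0,0],[0,0,0],[0,0,0]],"linear":[[0.18,0.08,0],[0.18,0.08,0],[0.18,0.08,0],[0.18,0.08,0],[0,0,0]],"fingers":[1,1,1,1,1]}'
python3 - <<'E'
from h import *
for n in('side',):
    p=manip.read_camera(n); x,y=290,182
    save(cv2.resize(p['pixels'][y:y+90,x:x+120],None,fx=6.5,fy=6.5,interpolation=cv2.INTER_CUBIC),n+'2.png')
E
```

```text
clock: 7.1
position: [593.4, -160.2, 48.5]
tcp_rot: [-1.724, -2.626, 0.005]
ft_force: [-12.4, -1.4, 20.7]
gripper_width: -0.3
```

View pics/side2.png

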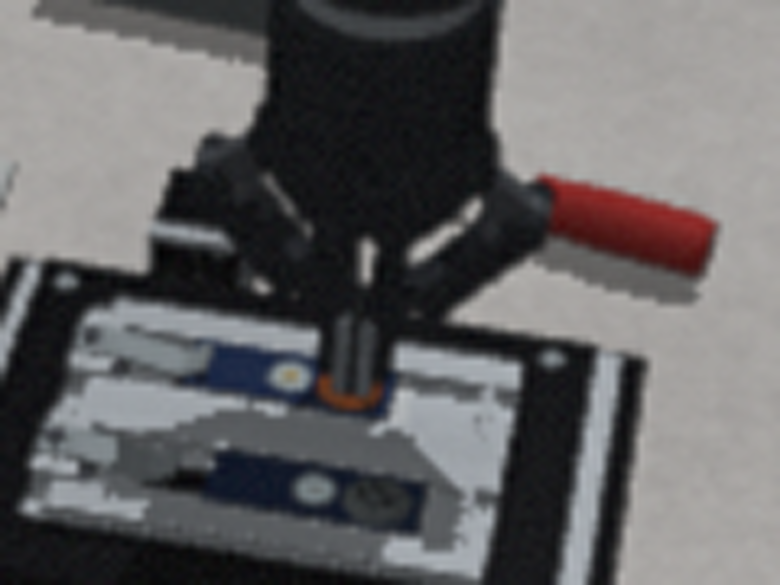

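The carrier has moved with the finger and the nose is now at the clip, with the pad under the tip at crop (350,390). I'll keep pushing.

```bash
python3 -m handwheel '{"twist":[[0,0,0],[0,0,0],[0,0,0],[0,0,0]],"linear":[[0.18,0.08,-0.03],[0.18,0.08,0],[0.18,0.08,0],[0,0,0]],"fingers":[1,1,1,1]}'
python3 -m handwheel '{"twist":[[0,0,0],[0,0,0],[0,0,0],[0,0,0]],"linear":[[0.18,0.08,0],[0.18,0.08,0],[0.18,0.08,0],[0,0,0]],"fingers":[1,1,1,1]}'
```

```text
clock: 7.55
position: [598.9, -157.8, 48.4]
tcp_rot: [-1.724, -2.626, 0.005]
ft_force: [-12.0, -1.9, 21.7]
gripper_width: -0.4
clock: 7.95
position: [604.7, -155.3, 48.5]
tcp_rot: [1.724, 2.626, -0.004]
ft_force: [-10.8, -2.0, 21.1]
gripper_width: 0.2
```

```bash
python3 -m handwheel '{"twist":[[0,0,0],[0,0,0],[0,0,0],[0,0,0],[0,0,0]],"linear":[[0.18,0.08,0],[0.18,0.08,0],[0.18,0.08,0],[0.18,0.08,0],[0,0,0]],"fingers":[1,1,1,1,1]}'
python3 -m handwheel '{"twist":[[0,0,0],[0,0,0],[0,0,0]],"linear":[[0.18,0.08,0],[0.18,0.08,0],[0,0,0]],"fingers":[1,1,1]}'
```

```text
clock: 8.45
position: [612.0, -152.1, 48.4]
tcp_rot: [1.724, 2.625, -0.004]
ft_force: [-10.6, -1.5, 20.6]
gripper_width: 0.6
clock: 8.75
position: [613.0, -151.7, 48.4]
tcp_rot: [-1.721, -2.623, 0.012]
ft_force: [-20.5, -4.4, 26.0]
gripper_width: 0.1
```

Run:
```python
from h import *
for n in('side',):
    p=manip.read_camera(n); x,y=290,182
    save(cv2.resize(p['pixels'][y:y+90,x:x+120],None,fx=6.5,fy=6.5,interpolation=cv2.INTER_CUBIC),n+'3.png')
```

```text
(no output)
```

View pics/side3.png

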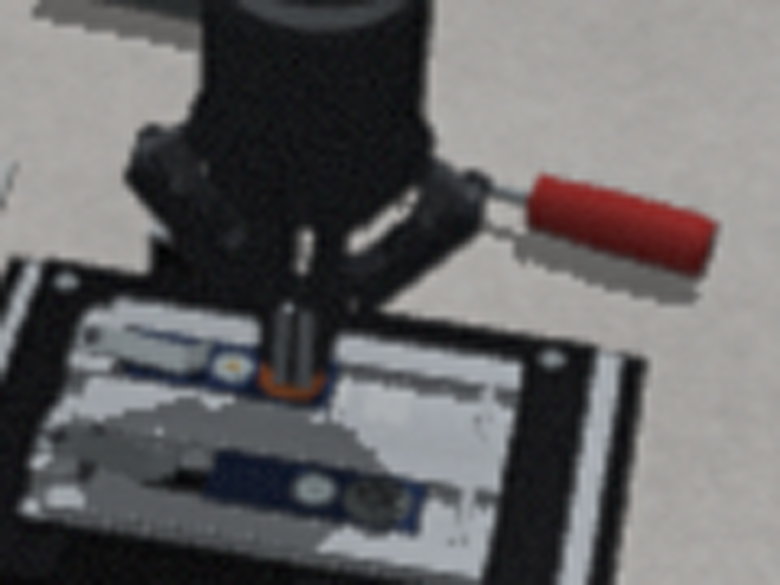

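The lateral force jumped from 11 to 21 N and the motion stopped at about 38–39 mm, which looks like the end stop. One more small push, then straight up.

```bash
python3 -m handwheel '{"twist":[[0,0,0],[0,0,0],[0,0,0]],"linear":[[0.14,0.06,0],[0,0,0],[0,0,0]],"fingers":[1,1,1]}'
python3 -m handwheel '{"twist":[[0,0,0],[0,0,0],[0,0,0],[0,0,0],[0,0,0],[0,0,0],[0,0,0],[0,0,0]],"linear":[[0,0,0.3],[0,0,0.5],[0,0,1],[0,0,3],[0,0,4],[0,0,5],[0,0,0],[0,0,0]],"fingers":[1,1,1,1,1,1,1,1]}'
python3 -m handwheel '{"twist":[[0,0,0],[0,0,0],[0,0,0],[0,0,0],[0,0,0],[0,0,0],[0,0,0],[0,0,0],[0,0,0],[0,0,0]],"linear":[[-1,4,1],[-1,4,0],[-1,4,0],[-1,4,0],[-1,4,0],[-1,4,0],[-1,4,0],[-1,4,0],[0,0,0],[0,0,0]],"fingers":[1,1,1,1,1,1,1,1,1,1]}'
python3 - <<'E'
from h import *
for n,(x,y) in {'top':(270,190),'side':(270,182)}.items():
    p=manip.read_camera(n); np.savez('pics/'+n+'4.npz',**p)
    save(cv2.resize(p['pixels'][y:y+120,x:x+130],None,fx=5,fy=5,interpolation=cv2.INTER_CUBIC),n+'4.png')
    hsv=cv2.cvtColor(p['pixels'],cv2.COLOR_RGB2HSV)
    m=((hsv[...,0]>5)&(hsv[...,0]<20)&(hsv[...,1]>150)&(hsv[...,2]>80)).astype(np.uint8)
    k,l,s,c=cv2.connectedComponentsWithStats(m)
    for i in range(1,k):
        if s[i,4]>15:
            w=world(p,*c[i],z=48.5); d=w[:2]-[603.9,-126.5]; a=np.radians(23.3)
            print(n,c[i].round(1),w.round(1),'stage',d@[np.cos(a),np.sin(a)],d@[-np.sin(a),np.cos(a)])
E
```

```text
clock: 9.1
position: [613.3, -151.6, 48.4]
tcp_rot: [-1.72, -2.622, 0.015]
ft_force: [-23.1, -5.7, 28.1]
gripper_width: -0.0
clock: 9.9
position: [618.0, -148.5, 185.0]
tcp_rot: [1.722, 2.622, 0.002]
ft_force: [-0.9, 0.7, 0.2]
gripper_width: -0.0
clock: 10.9
position: [535.5, 172.1, 190.4]
tcp_rot: [-1.721, -2.626, 0.004]
ft_force: [1.0, -0.3, -0.0]
gripper_width: 0.0
top [362.4 163.4] [ 800.5 -207.8   48.5] stage 148.4382453109017 -152.44896583000607
top [339.8 250.3] [ 613.1 -152.8   48.5] stage -1.943464115892815 -27.74972033164183
side [334.4 239.6] [ 612.9 -148.5   48.5] stage -0.3846933627393686 -23.76706887252332
```

View pics/top4.png

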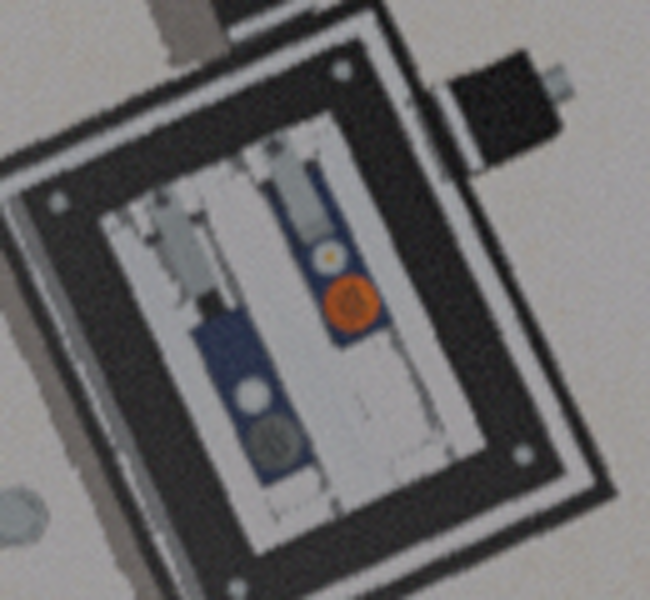

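View pics/side4.png

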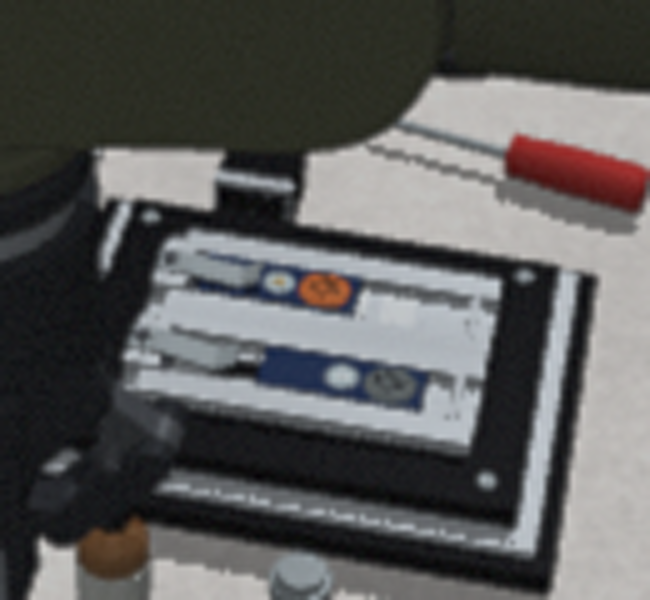

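Run:
```python
from h import *
p=dict(np.load('pics/top4.npz')); im=p['pixels']
g=cv2.cvtColor(im,cv2.COLOR_RGB2GRAY); h=cv2.cvtColor(im,cv2.COLOR_RGB2HSV)
b=((g>85)).astype(np.uint8); 
k,l,s,c=cv2.connectedComponentsWithStats(b,connectivity=4); i=l[265,334]; print(i,s[i])
v,u=np.where(l==i)
P=np.array([world(p,a,d,z=42)[:2] for a,d in zip(u,v)]).astype(np.float32)
r=cv2.minAreaRect(P);print(r)
o=np.array([613.1,-152.8])-r[0]; a=np.radians(23.3); print(o@[np.cos(a),np.sin(a)],o@[-np.sin(a),np.cos(a)])
big=cv2.resize(im[215:275,310:370],None,fx=10,fy=10,interpolation=cv2.INTER_CUBIC); save(cv2.convertScaleAbs(big,alpha=1.4),'top5.png')
o=np.load('pics/top0.npz')['pixels'];
h0=cv2.absdiff(o,im).max(2); print(h0[255:300,260:285].max())
```

```text
206 [ 290  212   77   89 3056]
((602.6795654296875, -126.96116638183594), (161.57723999023438, 110.9635238647461), 23.319129943847656)
-0.6498240060115991 -27.853339263767662
20
```

View pics/top5.png

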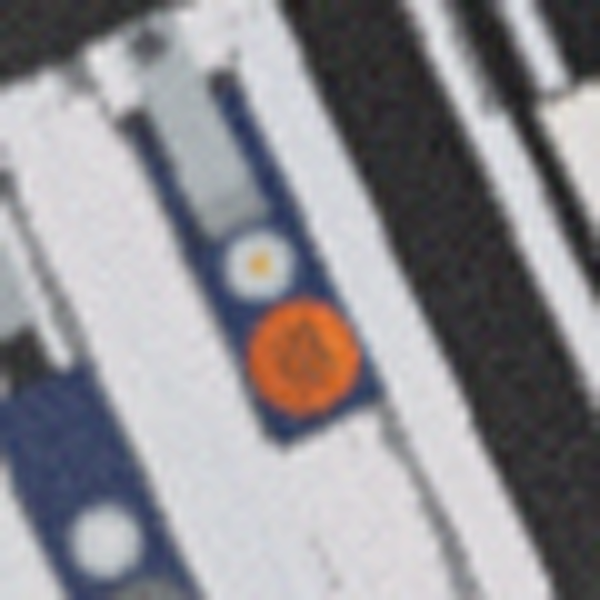

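The insert fits as 161.6 × 111 mm (true size 160 × 110), and the pad is 0.65 mm from its home position in that frame. In the picture the nose sits against the stop and the leaf lies on top of the carrier. The arm is clear, so I'll hand in.

```bash
python3 -c "
from workcell import manip
print(manip.get_obs()['clock'],manip.get_obs()['ft_force']); print(manip.sign_off())"
```

```text
11.0 [-0.56589318 -0.12850729 -0.59217435]
the job is handed in; nothing more can be done
None
```

The orange-pad carrier in the right bay is loaded. I pressed its pad with the closed fingertips at about 15–28 N and slid it about 38–39 mm under the clip. I then lifted off and handed in at 11.0 s.

- **End stop:** near the end, the lateral force jumped from 11 to 21–24 N and the carrier stopped moving.
- **Position:** the last top picture shows the leaf lying on the carrier and the pad 0.65 mm short of home, measured against the insert plate.
- **Disagreement:** measured against the stage screws, the pad reads 1.9 mm short in the top view and 0.4 mm short in the side view. I put this down to the 2 mm calibration error, because the force showed a hard stop.
- **Other things:** in the last pictures the reference carrier, oil bottle, objective and screwdriver look undisturbed. I checked that by eye plus one coarse image difference around the objective, and did not measure their positions. The robot was clear of everything, with force readings near zero.

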